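Set out specimens for the imaging session

ROBOT

A 6-joint arm with a two-finger parallel gripper is mounted at the origin on the work surface. World frame = base frame: x ahead of the robot, y to its left, z up, the work surface at z = 0. Lengths are in m, angles in rad, forces in N, time in s.
With the tool pointing down it reaches from about 0.425 to 0.95 m from the base axis. Payload 14.7 kg.
Tool frame: the origin (TCP) lies on the centre line of the jaws, within the pads' length; the fingertips stand 8 mm ahead of it and the grasp point (between the pads) lies 11 mm behind it; y points along the fingers, x is the direction in which the jaws open and shut, and the axes are right-handed (so a half turn about y gives the same grasp; the last joint's range is limited). The gripper opens to 85 mm and grips with 20 to 120 N. Pads are 22 mm wide; open, the fingers measure 114 mm over their backs; the gripper's body (76 mm by 85 mm) begins 54 mm behind the grasp point. The pads swing forward as they close: fully open they stand 13 mm farther back than shut.
Start: joints at [1.062, 0.48, 1.596, -0, 1.065, -0.047], TCP at [0.29, 0.582, 0.239] pointing down, gripper open.
Joint ranges: [-2.75, 2.75], [-0.82, 2.05], [0.23, 2.67], [-1.56, 4.7], [0.09, 2.69], [-2.92, 2.92]. Speed limits (rad/s): [1.89, 1.89, 2.39, 3.01, 3.01, 3.01].

INTERFACE

Orientations are given as [roll, pitch, yaw] about the fixed x, y, z axes, in that order (R = Rz(yaw) Ry(pitch) Rx(roll)).
In Python, from workcell import readout, eyes, workorder, finder gives the robot as it stands.
- The arm moves only by the tool servo_tool, never from a script. Its argument "commands" is a list of rows, each a list of 6 numbers: the shift along the tool's x, y, z in cm, then the turn, a rotation vector about the tool's x, y, z in units of 6 degrees (1.0 is 6 degrees). A call has 1 to 20 rows; each row shifts and turns the commanded pose from where the row before left it, along the tool's axes as they then stand; what a row does not reach is not made up. A row lasts 1/8 s, in which the tool goes at most 62.5 mm and 10.7 degrees, less where a joint would pass 70% of its speed; a pose out of reach is approached as far as the arm can. A call with a gripper value outside its range is refused whole. "jaw" is the gripper command: -1 is shut, 1 is fully open, values between are in proportion, set as the call begins (left out, the last holds). The fingers move at their own pace and stop on an object; the grip force is fixed at half the most. Time passes only in rows, so rows that do not move let the fingers close. It gives the time, the measured TCP pose, the force and the opening at its end, in the units of the state.
- readout.get_obs(): the state, without advancing time (a new reading comes with each control period).
- eyes.snapshot(name): name is "side" or "top"; returns a dict with "pixels" (384x512x3 uint8, red, green, blue), "fx", "fy", "cx", "cy" (pixels), "R" (3x3) and "t" (3): a world point X has camera coordinates R X + t. Camera axes: x right, y down, z forward; pixel columns grow to the right and rows downward; lengths in m; the calibration is good to about 2 mm. A picture is of the moment at which its call begins. There is no depth.
- workorder.finish_job(): hands the job in, once; it reports no verdict.
Trained networks look in a picture, given as the dict that the camera call returned (one of the last four; its "shot" number tells which), for a name from the list of things; names that differ only in an ending like _2 or _b are one class to them, and where a whole thing is asked for, a point or a joint stands for the part that bears it (a point fixed in the world has none). Each returns a list of dicts, best first, with "confidence" (0 to 1); they miss things now and then, are a little off and sometimes report something else, mostly with a low value. They report only what shows in the picture. A call takes as long as a camera call. They do not tell look-alikes from the thing itself.
- finder.look_for(thing, picture): "centre" ([x, y, z] in m, in world coordinates, good to about 4 mm: the middle of the surface that is visible of it).
- finder.cut_out(thing, picture): "mask" (384x512 bool, what is visible of it).
The state is a dict: "time": time; "joint_pos": joint angles; "dq": joint speeds; "joint_efforts": joint torques, N m; "tcp_pos": TCP position; "ee_rot": TCP orientation; "ft_force": force on the tool from outside, world axes, zero at the start; "torque": the same for the moment, N m; "gripper_width": finger opening in m.
Only numpy, scipy, OpenCV 4.12 (cv2) and the standard library are available. Lean on these libraries where they do the work, as an engineer would, in place of code of your own. Each camera call takes 0.05 s, during which the arm holds its last target.

TASK

Set out the specimens for the imaging session: lay the yellow slide box on the yellow mat and the blue slide box on the blue mat, each centred and in line with the mat's long side, and stand the green-lidded pot in the middle of the green coaster. Last of all, when those three are in place, stand the red-lidded pot in the middle of the red spot on the black photo turntable, which spins freely and must not be turned from where it is. Keep the pots upright throughout, and do not shift the beaker of wooden picks or the brown bottle.

Things in the scene. Friction and masses are not known exactly. Their poses are not given: they have to be found in the camera images.
- box_yellow: Yellow slide box: a closed yellow plastic block, 84 mm long (its x axis) x 34 mm wide (its y axis) x 28 mm high, black seam line, small white label on top, about 70 g. Loose, lying flat. Origin: centre of its underside, z up.
- box_blue: Blue slide box: a closed blue plastic block, 84 mm long (its x axis) x 34 mm wide (its y axis) x 28 mm high, black seam line, small white label on top, about 70 g. Loose, lying flat. Origin: centre of its underside, z up.
- pot_green: Green-lidded specimen pot: an upright clear plastic cylinder with a green lid, 44 mm in diameter over its full height of 56 mm (the green lid is the top 16 mm), about 90 g. Loose, standing. Origin: centre of its underside, z up. Its yaw does not matter.
- pot_red: Red-lidded specimen pot: an upright clear plastic cylinder with a red lid, 44 mm in diameter over its full height of 56 mm (the red lid is the top 16 mm), about 90 g. Loose, standing. Origin: centre of its underside, z up. Its yaw does not matter.
- mat_yellow: Yellow rectangular mat, fixed flat on the bench, 110 mm long (its x axis) x 60 mm wide (its y axis) x 4 mm thick, with a thin white outline slightly larger than a slide box. Origin: centre of its underside, so its top is 4 mm above the origin. Either way round along its length is equally good for the box.
- mat_blue: Blue rectangular mat, fixed flat on the bench, 110 mm long (its x axis) x 60 mm wide (its y axis) x 4 mm thick, with a thin white outline slightly larger than a slide box. Origin: centre of its underside, so its top is 4 mm above the origin. Either way round along its length is equally good for the box.
- coaster_green: Green round coaster, fixed flat on the bench, 72 mm in diameter, 4 mm thick, with a thin white circle a little larger than a pot. Origin: centre of its underside, so its top is 4 mm above the origin.
- spot_red: Flat red round mark, 50 mm in diameter with a white dot at its centre, printed near the rim of a black turntable (disc 150 mm in diameter, top 24 mm above the bench, white tick marks round the rim). The turntable turns about a vertical axis with almost no friction. Origin: centre of the mark, on the turntable's top surface; its x axis points outward from the turntable's centre, which lies 47 mm behind it along -x.
- beaker: Bystander: open glass beaker, 56 mm in diameter, 70 mm high, holding wooden picks that reach to 107 mm. Loose; leave it. Origin: centre of its underside.
- ethanol: Bystander: brown bottle with a white cap, 54 mm in diameter, 80 mm high. Loose; leave it. Origin: centre of its underside.
Things that resemble listed ones, but are neither listed nor needed, are in the scene too. Leave any pink look-alike of the pot_red alone.

How it is judged:
On the way, in this order (a step that is already met when the one before it is completed fails the run):
1. both slide boxes on the mats of their colour and the green-lidded pot on the green coaster, all let go (horizontal distance between box_yellow and mat_yellow below 0.012 m and z of box_yellow in the frame of mat_yellow between 0 and 0.008 m and angle between each of box_yellow, box_blue, pot_green's own z axis and vertical below 0.1 rad and linear speed of each of box_yellow, box_blue, pot_green below 0.02 m/s and contact force between the fingers and box_yellow below 0.1 N and angle between the x axis of box_yellow and the x axis of mat_yellow, either way round below 0.2 rad and horizontal distance between box_blue and mat_blue below 0.012 m and z of box_blue in the frame of mat_blue between 0 and 0.008 m and contact force between the fingers and box_blue below 0.1 N and angle between the x axis of box_blue and the x axis of mat_blue, either way round below 0.2 rad and horizontal distance between pot_green and coaster_green below 0.012 m and z of pot_green in the frame of coaster_green between 0 and 0.008 m and contact force between the fingers and pot_green below 0.1 N), for 0.2 s.
2. then the red-lidded pot stands on the red spot, let go (horizontal distance between pot_red and spot_red below 0.012 m and z of pot_red in the frame of spot_red between -0.004 and 0.004 m and angle between pot_red's own z axis and vertical below 0.1 rad and linear speed of pot_red below 0.02 m/s and contact force between the fingers and pot_red below 0.1 N), for 0.2 s.
At the end, for the whole second after the job is handed in: Boxes flat on the mats of their colour, within 12 mm of centre and 0.2 rad of the long axis (either way round); green-lidded pot within 12 mm of the coaster's centre, red-lidded pot within 12 mm of the red spot's; all released, at rest; the spot within 15 mm of its start (all of step 1 and all of step 2 and distance of spot_red from where it was at the start of the episode below 0.015 m); the robot touches nothing.
It fails at once if the turntable is turned: its red spot moves more than 15 mm from its start (distance of spot_red from where it was at the start of the episode above 0.015 m).
It fails at once if a pot is tipped by more than 0.5 rad (angle between any of pot_green, pot_red's own z axis and vertical above 0.5 rad).
It fails at once if the beaker or the bottle is shifted by more than 20 mm (distance of any of beaker, ethanol from where it was at the start of the episode above 0.02 m).
It also fails if it takes over 115 s, if anything falls off the work surface, if the arm or the gripper's body presses on something with over 40 N, if the wrist force passes 120 N, or if a joint passes its speed limit or range.

## Working session

There is one attempt and no reset: what is moved stays moved. The work goes in short steps, Python scripts to look and compute and a tool call to move; the robot and the scene stay as the last step left them, time stands still between calls to the robot, and variables do not carry over. Pictures are saved under pics/ and viewed, and the job is handed in when it is done.

Besides the shell and the picture viewer there is one more tool, called after "Call:" as a command line: name --pt "numbers of a row" for each row, then --argument value for the rest. servo_tool: Moves the arm, as the interface text tells. Its arguments: {"type":"object","properties":{"commands":{"type":"array"},"jaw":{"type":"number"}},"required":["commands"]}

```bash
mkdir -p pics; ls
python3 - <<'E'
from workcell import readout, eyes
import cv2
print(readout.get_obs())
for n in("top","side"):
    p=eyes.snapshot(n); print(n,p["fx"],p["cx"],p["cy"],p["R"],p["t"],p["shot"])
    cv2.imwrite(f"pics/{n}0.png",cv2.resize(p["pixels"][:,:,::-1],(768,576),interpolation=cv2.INTER_CUBIC))
E
```

```text
pics
{'time': 0.0, 'joint_pos': array([ 1.06243047e+00,  4.80843066e-01,  1.59686881e+00, -2.35169021e-05,
        1.06509321e+00, -4.66029289e-02]), 'dq': array([-0.00076347, -0.00184918, -0.00064424,  0.00047613, -0.00082771,
        0.00115077]), 'joint_efforts': array([ 3.59634134e-03, -9.50681376e+01, -4.30170536e+01,  1.81543278e-04,
        1.26937401e-02, -9.44123499e-07]), 'tcp_pos': array([0.28938738, 0.58157997, 0.23866698]), 'ee_rot': array([-1.57076038e+00,  1.21207735e-03,  1.10904482e+00]), 'ft_force': array([-0.45674394, -0.07261386, -0.13314252]), 'torque': array([-0.02536198, -0.03252704,  0.03210742]), 'gripper_width': 0.08564371143382102}
top 489.2592605976502 256.6321269906715 185.04067088823535 [[ 0.01392559 -0.99983242 -0.01188342]
 [-0.98225804 -0.01145605 -0.18718412]
 [ 0.18701662  0.01427923 -0.98225297]] [0.01065371 0.59013897 1.38913238] 1
side 458.51811719624624 253.29361176906124 184.5273950902838 [[ 0.9664207  -0.25577563  0.02469522]
 [-0.10588031 -0.48392856 -0.8686786 ]
 [ 0.23413754  0.83689424 -0.49476018]] [-0.53280877  0.1230949   1.13640491] 2
```

View pics/top0.png

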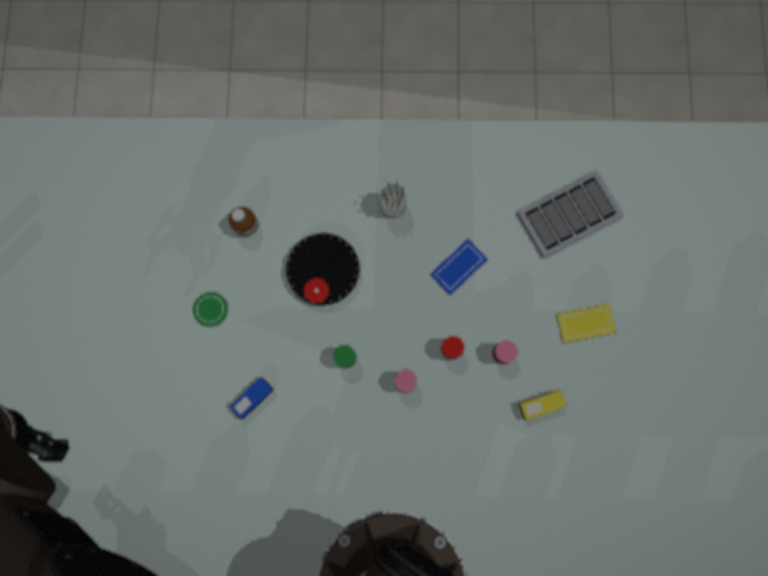

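View pics/side0.png

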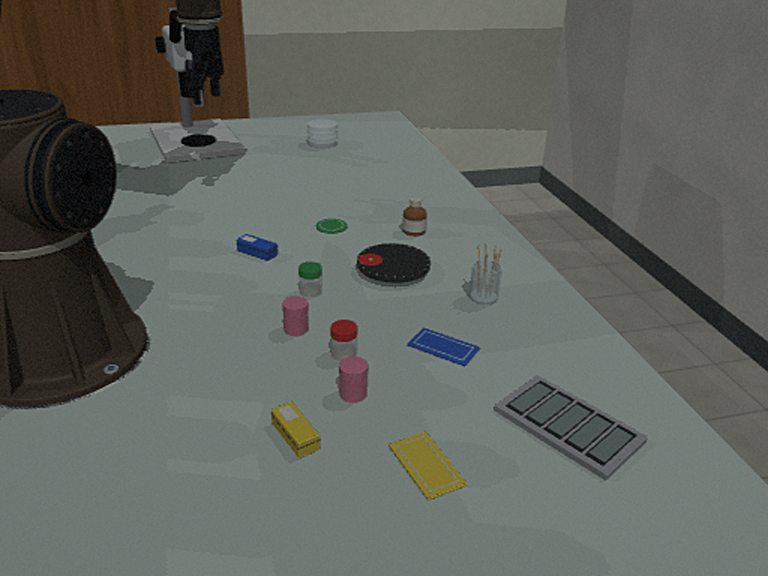

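```bash
cat > h.py <<'E'
import numpy as np, cv2
from scipy.optimize import least_squares
def proj(p,X):
    c=np.asarray(X)@np.asarray(p["R"]).T+p["t"]
    return np.c_[p["fx"]*c[:,0]/c[:,2]+p["cx"],p["fy"]*c[:,1]/c[:,2]+p["cy"]]
def box(x,y,a,l,w,z0,z1):
    c,s=np.cos(a),np.sin(a)
    return np.array([[x+c*i*l/2-s*j*w/2,y+s*i*l/2+c*j*w/2,z] for i in(-1,1) for j in(-1,1) for z in(z0,z1)])
def cyl(x,y,r,z0,z1):
    t=np.linspace(0,2*np.pi,48,endpoint=False)
    return np.array([[x+r*np.cos(k),y+r*np.sin(k),z] for k in t for z in(z0,z1)])
def mom(poly):
    m=cv2.moments(cv2.convexHull(poly.astype(np.float32)))
    a=m["m00"];return np.array([m["m10"]/a,m["m01"]/a,m["mu20"]/a,m["mu11"]/a,m["mu02"]/a,a])
def mmask(mask):
    m=cv2.moments(mask.astype(np.uint8),True);a=m["m00"]
    return np.array([m["m10"]/a,m["m01"]/a,m["mu20"]/a,m["mu11"]/a,m["mu02"]/a,a])
def fit(model,n,x0,obs):
    def res(q):
        r=[]
        for p,mk in obs:
            a=mom(proj(p,model(q)));b=mmask(mk)
            r+=list(a[:2]-b[:2])
            if n==3: r+=list((a[2:5]-b[2:5])/np.sqrt(b[2]+b[4])*2)
        return np.array(r)
    s=least_squares(res,x0);return s.x,s.fun
def ray(p,u,v,z):
    R=np.asarray(p["R"]);o=-R.T@p["t"];d=R.T@np.array([(u-p["cx"])/p["fx"],(v-p["cy"])/p["fy"],1])
    return o+d*(z-o[2])/d[2]
M={"box_yellow":(lambda q:box(*q,.084,.034,0,.028),3),"box_blue":(lambda q:box(*q,.084,.034,0,.028),3),
"mat_yellow":(lambda q:box(*q,.11,.06,0,.004),3),"mat_blue":(lambda q:box(*q,.11,.06,0,.004),3),
"pot_green":(lambda q:cyl(*q,.022,0,.056),2),"pot_red":(lambda q:cyl(*q,.022,0,.056),2),
"coaster_green":(lambda q:cyl(*q,.036,0,.004),2),"spot_red":(lambda q:cyl(*q,.025,.024,.024),2),
"beaker":(lambda q:cyl(*q,.028,0,.07),2),"ethanol":(lambda q:cyl(*q,.027,0,.08),2)}
E
cat > look.py <<'E'
import sys; from h import *
from workcell import eyes, finder
names=sys.argv[1:] or list(M)
ps=[eyes.snapshot("top"),eyes.snapshot("side")]
for n in names:
    model,k=M[n]; 
    for p,cn in zip(ps,("top","side")):
        try: ds=finder.cut_out(n,p)
        except Exception as e: print(n,cn,e); continue
        for d in ds:
            b=mmask(d["mask"])
            if d["confidence"]<.3 or b[5]<15: continue
            g=ray(p,b[0],b[1],.02)
            best=None
            for a0 in ((0,.8,1.57,2.4) if k==3 else (0,)):
                x,f=fit(model,k,[g[0],g[1],a0][:k],[(p,d["mask"])])
                if best is None or (f@f)<best[1]@best[1]: best=(x,f)
            ma=mom(proj(p,model(best[0])))[5]
            print(n,cn,round(d["confidence"],2),"px",b[:2].round(1),"area",b[5],ma.round(),"pose",best[0].round(4),"res",round(float(np.linalg.norm(best[1])),2))
E
python3 look.py
```

```text
box_yellow top 0.81 px [361.5 270.1] area 354.0 365.0 pose [ 0.3472 -0.2913  1.57  ] res 4.87
box_yellow side 0.76 px [196.8 286.1] area 723.0 664.0 pose [ 0.3498 -0.2973  1.57  ] res 8.45
box_blue top 0.7 px [167.  265.9] area 368.0 387.0 pose [0.3513 0.2804 2.3946] res 0.98
box_blue side 0.86 px [171.5 164.6] area 332.0 359.0 pose [0.3572 0.2696 2.4   ] res 2.09
box_blue side 0.34 px [323.5 187.1] area 571.0 357.0 pose [0.7715 0.041  1.57  ] res 8.16
mat_yellow top 0.78 px [390.6 215.5] area 704.0 735.0 pose [ 0.5106 -0.3855  1.57  ] res 3.05
mat_yellow side 0.77 px [284.7 310.1] area 1169.0 1232.0 pose [ 0.5148 -0.3844  1.57  ] res 4.0
mat_yellow side 0.33 px [229. 226.] area 460.0 646.0 pose [ 0.4616 -0.0981  1.57  ] res 9.8
mat_blue top 0.84 px [305.6 178. ] area 657.0 696.0 pose [ 0.6225 -0.13    2.4   ] res 1.56
mat_blue side 0.68 px [296.  230.6] area 622.0 640.0 pose [ 0.6328 -0.1257  2.4   ] res 2.32
pot_green top 0.46 px [229.7 237.7] area 186.0 204.0 pose [0.4356 0.0954] res 0.0
pot_green side 0.8 px [207.  185.7] area 329.0 356.0 pose [0.4404 0.1008] res 0.0
pot_red top 
[... 759 characters left out ...]
2 193.6] area 195.0 212.0 pose [0.5681 0.1581] res 0.0
spot_red top 0.33 px [361.2 270. ] area 345.0 234.0 pose [ 0.3474 -0.2896] res 0.0
spot_red side 0.46 px [246.8 172.6] area 99.0 100.0 pose [0.573  0.1609] res 0.0
beaker top 0.93 px [261.2 134.1] area 316.0 375.0 pose [0.7515 0.0068] res 0.0
ethanol top 0.81 px [161.5 147.4] area 319.0 396.0 pose [0.705  0.3083] res 0.0
ethanol top 0.46 px [261.4 133.1] area 345.0 373.0 pose [0.7529 0.0062] res 0.0
ethanol side 0.79 px [276.3 145.1] area 290.0 438.0 pose [0.7092 0.2992] res 0.0
ethanol side 0.48 px [171.2 164.7] area 325.0 539.0 pose [0.3535 0.2294] res 0.0
ethanol side 0.34 px [220.5 150.1] area 152.0 465.0 pose [0.5194 0.2994] res 0.0
```

```bash
sed -i 's/least_squares(res,x0)/least_squares(res,x0,diff_step=1e-3,x_scale=[.01,.01,.1][:n],xtol=1e-6)/; s/poly.astype(np.float32)/poly.astype(np.float32)/' h.py
sed -i 's/m=cv2.moments(cv2.convexHull(poly.astype(np.float32)))/c0=poly.mean(0);m=cv2.moments(cv2.convexHull((poly-c0).astype(np.float32)))/; s|a=m\["m00"\];return np.array(\[m\["m10"\]/a,m\["m01"\]/a,m\["mu20"\]/a,m\["mu11"\]/a,m\["mu02"\]/a,a\])$|a=m["m00"];return np.array([m["m10"]/a,m["m01"]/a,m["mu20"]/a,m["mu11"]/a,m["mu02"]/a,a])|' h.py
sed -i '/c0=poly.mean/{n;s|\[m\["m10"\]/a,m\["m01"\]/a|[c0[0]+m["m10"]/a,c0[1]+m["m01"]/a|}' h.py; sed -n 12,17p h.py
python3 look.py box_yellow box_blue mat_yellow mat_blue pot_green pot_red coaster_green spot_red
```

```text
def mom(poly):
    c0=poly.mean(0);m=cv2.moments(cv2.convexHull((poly-c0).astype(np.float32)))
    a=m["m00"];return np.array([c0[0]+m["m10"]/a,c0[1]+m["m01"]/a,m["mu20"]/a,m["mu11"]/a,m["mu02"]/a,a])
def mmask(mask):
    m=cv2.moments(mask.astype(np.uint8),True);a=m["m00"]
    return np.array([m["m10"]/a,m["m01"]/a,m["mu20"]/a,m["mu11"]/a,m["mu02"]/a,a])
box_yellow top 0.64 px [360.5 270.5] area 308.0 373.0 pose [ 0.3463 -0.2891  1.9273] res 2.34
box_yellow side 0.96 px [196.9 286.1] area 725.0 758.0 pose [ 0.3503 -0.2888  1.8816] res 0.55
box_blue top 0.66 px [166.7 266. ] area 390.0 385.0 pose [0.3518 0.2806 2.3258] res 0.13
box_blue side 0.81 px [171.  164.2] area 305.0 340.0 pose [ 0.3566  0.2857 -0.8876] res 1.3
mat_yellow top 0.87 px [390.5 215.8] area 684.0 732.0 pose [ 0.5107 -0.3865  1.8355] res 1.37
mat_yellow side 0.92 px [285.2 309.9] area 1194.0 1242.0 pose [ 0.5153 -0.3847 -1.3643] res 0.59
mat_blue top 0.63 px [305.3 177.9] area 687.0 696.0 pose [ 0.6244 -0.1303  2.3174] res 0.46
mat_blue side 0.73 px [295.4 230.6] area 648.0 646.0 pose [ 0.6279 -0.1284 -0.8505] res 0
[... 387 characters left out ...]
ose [ 0.4537 -0.1137] res 0.0
pot_red top 0.57 px [269.6 254.3] area 171.0 193.0 pose [ 0.3887 -0.0221] res 0.0
pot_red side 0.94 px [235.3 252.5] area 565.0 557.0 pose [ 0.451  -0.2158] res 0.0
pot_red side 0.87 px [196.8 210.4] area 345.0 429.0 pose [ 0.3926 -0.0215] res 0.0
pot_red side 0.81 px [228.9 226. ] area 429.0 471.0 pose [ 0.4589 -0.1093] res 0.0
coaster_green top 0.75 px [139.5 206.3] area 431.0 440.0 pose [0.5302 0.3752] res 0.0
coaster_green top 0.45 px [261.6 133.5] area 373.0 408.0 pose [0.7647 0.0057] res 0.0
coaster_green side 0.62 px [220.6 150.3] area 154.0 170.0 pose [0.535  0.3779] res 0.0
spot_red top 0.51 px [210.  193.5] area 200.0 212.0 pose [0.5685 0.1588] res 0.0
```

Run:
```python
import cv2
a=cv2.imread("pics/top0.png")[300:440,310:580]; b=cv2.imread("pics/side0.png")[240:480,220:480]
cv2.imwrite("pics/crop0.png",cv2.hconcat([cv2.resize(a,(400,207)).__class__ and cv2.resize(a,(400,360)),cv2.resize(b,(390,360))]))
```

```text
(no output)
```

View pics/crop0.png

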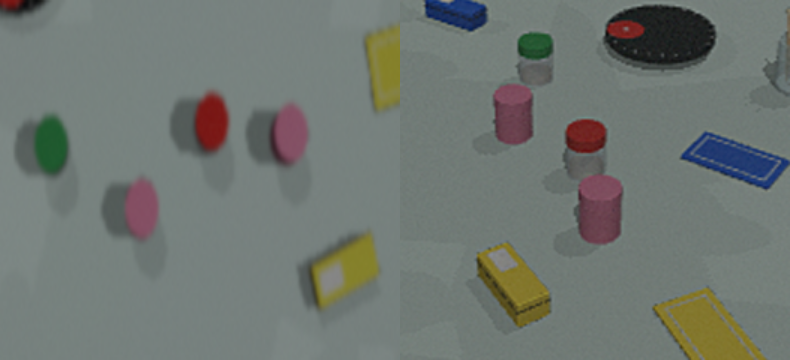

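```bash
cat > plan.py <<'E'
import sys,numpy as np
from workcell import readout
from scipy.spatial.transform import Rotation as Ro
o=readout.get_obs();p=o["tcp_pos"];r=o["ee_rot"]
x,y,z,yaw=map(float,sys.argv[1:5])
R=Ro.from_euler("xyz",r).as_matrix()
cur=np.arctan2(R[1,0],R[0,0]); d=yaw-cur; d=(d+np.pi/2)%np.pi-np.pi/2
if len(sys.argv)>5: d+=np.pi*float(sys.argv[5])
print("t",round(o["time"],2),"tcp",p.round(4),"yaw",round(cur,3),"tilt",R[2].round(4),"w",round(o["gripper_width"],4),"F",o["ft_force"].round(1),"j",o["joint_pos"].round(2))
print("turn y units",round(-np.degrees(d)/6,2))
f=cur+d; D=np.array([x,y,z])-p
c,s=np.cos(f),np.sin(f)
print("after turn shift cm: x",round(100*(c*D[0]+s*D[1]),2)," z",round(100*(-s*D[0]+c*D[1]),2)," y(down)",round(-100*D[2],2))
E
python3 plan.py .354 .282 .12 .74
```

```text
t 2.1 tcp [0.2896 0.5819 0.2393] yaw 1.109 tilt [-0. -1. -0.] w 0.0853 F [ 0.3  0.1 -0.6] j [ 1.06  0.48  1.6  -0.    1.07 -0.05]
turn y units 3.52
after turn shift cm: x -15.47  z -26.49  y(down) 11.93
```

Call:
servo_tool --pt "0 1 0 0 1.2 0" --pt "0 2 0 0 1.2 0" --pt "0 0 0 0 1.12 0" --pt "-2 1 -3.5 0 0 0" --pt "-2 1 -3.5 0 0 0" --pt "-2 1 -3.5 0 0 0" --pt "-2 1 -3.5 0 0 0" --pt "-2 1 -3.5 0 0 0" --pt "-2 1 -3.5 0 0 0" --pt "-2 1 -3.5 0 0 0" --pt "-1.5 1 -2 0 0 0" --pt "0 0.9 0 0 0 0" --pt "0 0 0 0 0 0" --jaw 1

```text
time: 3.72
tcp_pos: [0.354, 0.2821, 0.12]
ee_rot: [-1.571, 0.0, 0.74]
ft_force: [0.9, 0.3, -0.9]
gripper_width: 0.0857
```

```bash
python3 plan.py .354 .282 .014 .74
```

```text
t 3.73 tcp [0.354  0.2821 0.12  ] yaw 0.74 tilt [-3.e-04 -1.e+00  1.e-04] w 0.0857 F [ 0.9  0.3 -0.9] j [ 0.61  0.39  2.15  0.    0.6  -0.13]
turn y units -0.0
after turn shift cm: x -0.0  z -0.0  y(down) 10.6
```

Call:
servo_tool --pt "0 3 0 0 0 0" --pt "0 3 0 0 0 0" --pt "0 2.6 0 0 0 0" --pt "0 1 0 0 0 0" --pt "0 1 0 0 0 0" --pt "0 0 0 0 0 0"

```text
time: 4.47
tcp_pos: [0.354, 0.282, 0.0143]
ee_rot: [-1.571, 0.0, 0.741]
ft_force: [-0.6, -0.6, 1.0]
gripper_width: 0.0852
```

Call:
servo_tool --pt "0 0 0 0 0 0" --pt "0 0 0 0 0 0" --pt "0 0 0 0 0 0" --pt "0 0 0 0 0 0" --pt "0 0 0 0 0 0" --pt "0 0 0 0 0 0" --jaw -1

```text
time: 5.22
tcp_pos: [0.3542, 0.2819, 0.015]
ee_rot: [-1.571, -0.001, 0.741]
ft_force: [-1.8, -0.5, 16.2]
gripper_width: 0.0331
```

Call:
servo_tool --pt "0 -0.5 0 0 0 0" --pt "0 -1 0 0 0 0" --pt "0 -3 0 0 0 0" --pt "0 -4 0 0 0 0" --pt "0 -4 0 0 0 0" --pt "0 -2 0 0 0 0" --pt "0 0 0 0 0 0"

```text
time: 6.1
tcp_pos: [0.3546, 0.2823, 0.1611]
ee_rot: [-1.571, -0.003, 0.74]
ft_force: [0.6, -0.5, -0.9]
gripper_width: 0.0331
```

```bash
cat > snap.py <<'E'
import sys,cv2
from workcell import eyes
for n in("top","side"):
    p=eyes.snapshot(n);cv2.imwrite(f"pics/{n}{sys.argv[1]}.png",cv2.resize(p["pixels"][:,:,::-1],(768,576),interpolation=cv2.INTER_CUBIC))
E
python3 snap.py 1;python3 plan.py .626 -.129 .15 .74
```

```text
t 6.2 tcp [0.3538 0.2816 0.1593] yaw 0.74 tilt [ 2.e-04 -1.e+00 -0.e+00] w 0.033 F [-0.5 -0.2 -0.7] j [ 0.61  0.32  2.12  0.    0.7  -0.14]
turn y units 0.0
after turn shift cm: x -7.58  z -48.68  y(down) 0.93
```

View pics/side1.png

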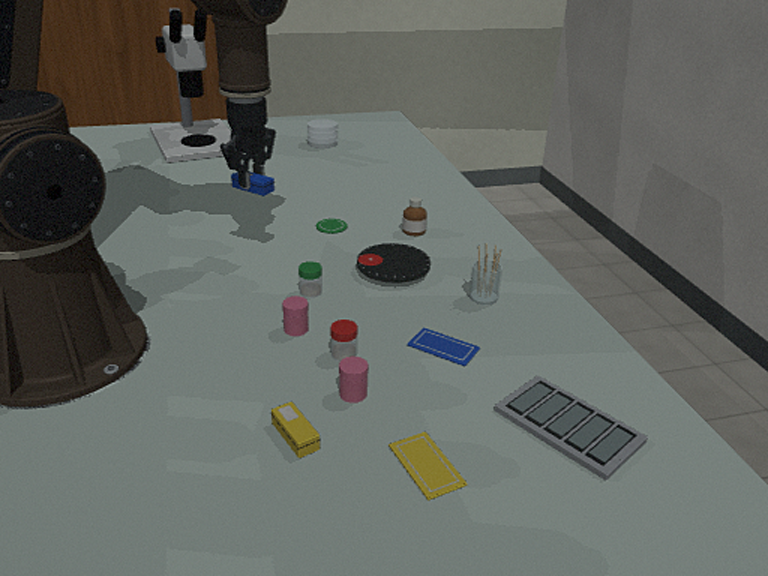

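View pics/top1.png

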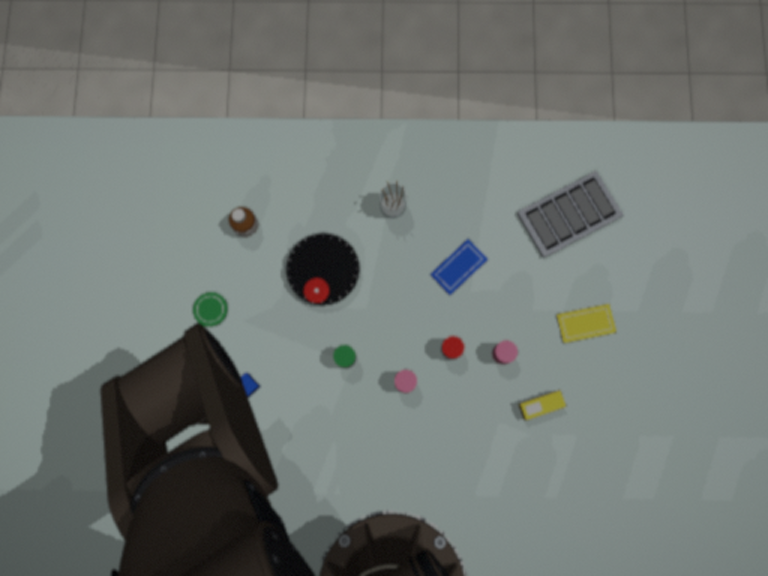

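```bash
cat > held.py <<'E'
import sys; from h import *
from workcell import eyes, finder, readout
n=sys.argv[1]; dz=float(sys.argv[2])  # tcp height above object underside
o=readout.get_obs();t=o["tcp_pos"];z=t[2]-dz
for cn in sys.argv[3:]:
    p=eyes.snapshot(cn)
    for d in finder.cut_out(n,p):
        b=mmask(d["mask"])
        if d["confidence"]<.3 or b[5]<15: continue
        ys,xs=np.nonzero(d["mask"]); 
        if n.startswith("box"):
            a=o["ee_rot"][2]+np.pi/2
            mod=lambda q:box(q[0],q[1],a,.084,.034,z,z+.028)
        else: mod=lambda q:cyl(q[0],q[1],.022,z,z+.056)
        # fit bounding extents (robust to finger occlusion)
        ext=np.array([xs.min()-.5,xs.max()+.5,ys.min()-.5,ys.max()+.5])
        def res(q):
            u=proj(p,mod(q)); return np.r_[u.min(0)[0],u.max(0)[0],u.min(0)[1],u.max(0)[1]]-ext[[0,1,2,3]]
        s=least_squares(res,t[:2],x_scale=.01,diff_step=1e-3)
        D=s.x-t[:2]; y=o["ee_rot"][2]
        print(cn,round(d["confidence"],2),"px",b[:2].round(1),"xy",s.x.round(4),"off world",D.round(4),"off tool x,z",round(np.cos(y)*D[0]+np.sin(y)*D[1],4),round(-np.sin(y)*D[0]+np.cos(y)*D[1],4),"res",s.fun.round(1))
E
python3 held.py box_blue .015 side
```

```text
side 0.63 px [170.8 122.3] xy [0.3564 0.2781] off world [ 0.0026 -0.0035] off tool x,z -0.0004 -0.0043 res [-0.2  0.2 -1.3  1.1]
```

Call:
servo_tool --pt "-0.3 0 -2 0 0 0" --pt "-0.6 0 -4 0 0 0" --pt "-0.65 0 -4 0 0 0" --pt "-0.65 0 -4 0 0 0" --pt "-0.65 0 -4 0 0 0" --pt "-0.65 0 -4 0 0 0" --pt "-0.65 0 -4 0 0 0" --pt "-0.65 0 -4 0 0 0" --pt "-0.65 0 -4 0 0 0" --pt "-0.65 0 -4 0 0 0" --pt "-0.6 0 -4 0 0 0" --pt "-0.6 0 -3.7 0 0 0" --pt "-0.5 1 -2 0 0 0" --pt "-0.23 1 -0.8 0 0 0" --pt "0 1 0 0 0 0" --pt "0 1 0 0 0 0" --pt "0 0 0 0 0 0"

```text
time: 8.43
tcp_pos: [0.621, -0.1295, 0.1184]
ee_rot: [-1.569, 0.001, 0.741]
ft_force: [-0.1, -0.0, -1.1]
gripper_width: 0.0331
```

```bash
python3 plan.py .6247 -.1275 .020 .737; python3 held.py box_blue .015 side top
```

```text
t 8.43 tcp [ 0.621  -0.1295  0.1184] yaw 0.741 tilt [-9.0e-04 -1.0e+00  1.6e-03] w 0.0331 F [-0.1 -0.  -1.1] j [-0.25  0.59  1.74  0.    0.81 -0.99]
turn y units 0.04
after turn shift cm: x 0.41  z -0.11  y(down) 9.84
side 0.61 px [300.1 193.3] xy [ 0.623  -0.1347] off world [ 0.002  -0.0052] off tool x,z -0.002 -0.0052 res [-1.1  1.  -3.3  2.7]
```

Call:
servo_tool --pt "0.4 2 0 0 0 0" --pt "0 3 0 0 0 0" --pt "0 2.4 0 0 0 0" --pt "0 1.2 0 0 0 0" --pt "0 0.8 0 0 0 0" --pt "0 0.45 0 0 0 0" --pt "0 0 0 0 0 0"

```text
time: 9.5
tcp_pos: [0.625, -0.1278, 0.021]
ee_rot: [-1.571, -0.0, 0.74]
ft_force: [-0.6, 0.0, 0.4]
gripper_width: 0.0329
```

Call:
servo_tool --pt "0 0 0 0 0 0" --pt "0 0 0 0 0 0" --pt "0 0 0 0 0 0" --pt "0 0 0 0 0 0" --jaw 1

```text
time: 10.0
tcp_pos: [0.6248, -0.1278, 0.0209]
ee_rot: [-1.571, -0.0, 0.74]
ft_force: [-0.3, -0.1, -0.5]
gripper_width: 0.0855
```

Call:
servo_tool --pt "0 -2 0 0 0 0" --pt "0 -4 0 0 0 0" --pt "0 -4 0 0 0 0" --pt "0 -4 0 0 0 0" --pt "0 0 0 0 0 0"

```text
time: 10.62
tcp_pos: [0.6268, -0.1283, 0.1655]
ee_rot: [-1.576, -0.004, 0.74]
ft_force: [-0.5, -0.8, -0.4]
gripper_width: 0.0856
```

```bash
python3 plan.py .348 -.289 .13 .31; python3 plan.py .348 -.289 .13 .31 1
```

```text
t 10.62 tcp [ 0.6268 -0.1283  0.1655] yaw 0.74 tilt [ 0.0036 -1.     -0.0056] w 0.0856 F [-0.5 -0.8 -0.4] j [-0.25  0.54  1.7  -0.    0.9  -0.99]
turn y units 4.11
after turn shift cm: x -31.46  z -6.8  y(down) 3.55
t 10.62 tcp [ 0.6268 -0.1283  0.1655] yaw 0.74 tilt [ 0.0036 -1.     -0.0056] w 0.0856 F [-0.5 -0.8 -0.4] j [-0.25  0.54  1.7  -0.    0.9  -0.99]
turn y units -25.89
after turn shift cm: x 31.46  z 6.8  y(down) 3.55
```

Call:
servo_tool --pt "0 0 0 0 1.4 0" --pt "0 0 0 0 1.4 0" --pt "0 0 0 0 1.3 0" --pt "-2 0 -0.4 0 0 0" --pt "-4 0.3 -0.9 0 0 0" --pt "-4 0.4 -0.9 0 0 0" --pt "-4 0.4 -0.9 0 0 0" --pt "-4 0.4 -0.9 0 0 0" --pt "-4 0.4 -0.9 0 0 0" --pt "-4 0.4 -0.9 0 0 0" --pt "-3.5 0.4 -0.6 0 0 0" --pt "-1.9 0.4 -0.4 0 0 0" --pt "0 0.4 0 0 0 0" --pt "0 0 0 0 0 0"

```text
time: 12.38
tcp_pos: [0.3464, -0.2883, 0.1257]
ee_rot: [-1.57, 0.0, 0.312]
ft_force: [0.3, -0.1, -0.2]
gripper_width: 0.0854
```

```bash
python3 plan.py .348 -.289 .016 .315;python3 look.py box_blue mat_blue;python3 snap.py 2
```

```text
t 12.38 tcp [ 0.3464 -0.2883  0.1257] yaw 0.312 tilt [-1.e-04 -1.e+00  3.e-04] w 0.0854 F [ 0.3 -0.1 -0.2] j [-0.76  0.38  2.15  0.    0.61 -1.07]
turn y units -0.03
after turn shift cm: x 0.13  z -0.11  y(down) 10.97
box_blue top 0.78 px [305.6 176.9] area 342.0 344.0 pose [ 0.6247 -0.13   -0.7875] res 0.18
box_blue side 0.87 px [296.1 225.3] area 566.0 569.0 pose [ 0.6311 -0.1234 -0.8575] res 0.59
mat_blue top 0.71 px [303.6 179.9] area 321.0 697.0 pose [ 0.618  -0.1251  2.3119] res 2.98
```

View pics/top2.png

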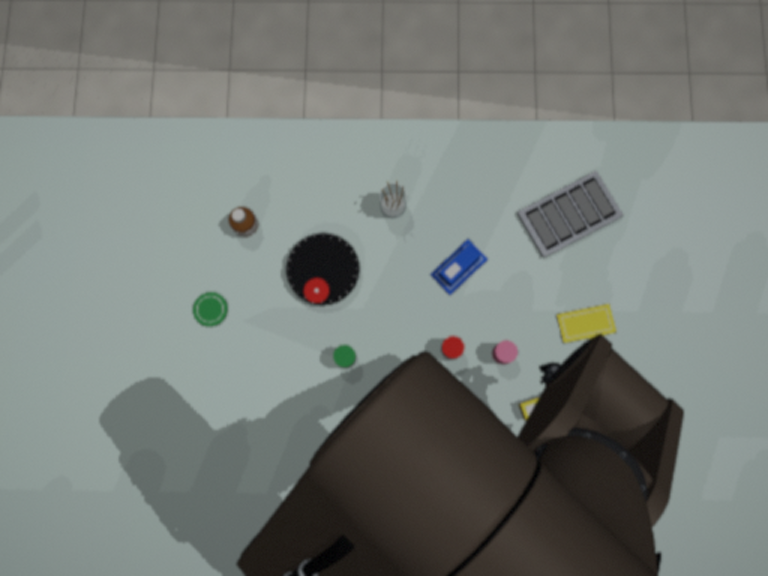

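View pics/side2.png

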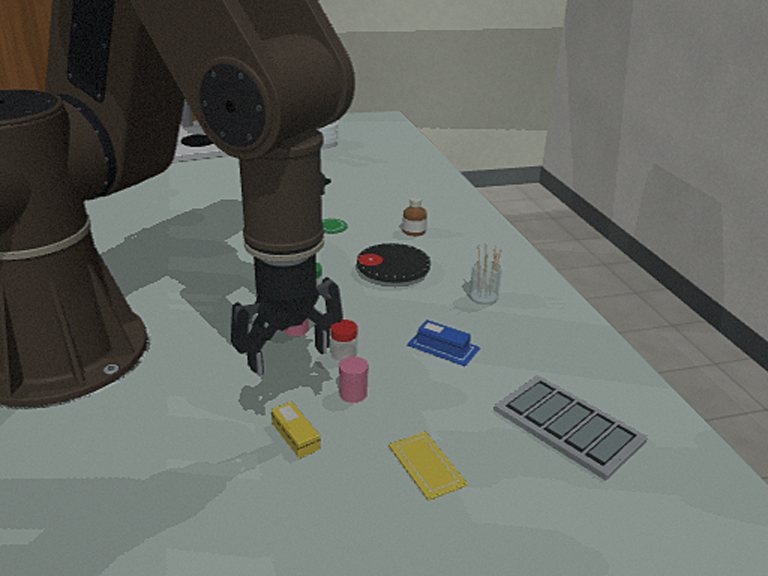

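Call:
servo_tool --pt "0.13 2 -0.1 0 0 0" --pt "0 4 0 0 0 0" --pt "0 3 0 0 0 0" --pt "0 1.3 0 0 0 0" --pt "0 0.6 0 0 0 0" --pt "0 0 0 0 0 0"

```text
time: 13.52
tcp_pos: [0.3484, -0.2893, 0.0171]
ee_rot: [-1.571, -0.0, 0.311]
ft_force: [-0.3, -0.0, -0.2]
gripper_width: 0.0856
```

Call:
servo_tool --pt "0 0 0 0 0 0" --pt "0 0 0 0 0 0" --pt "0 0 0 0 0 0" --pt "0 0 0 0 0 0" --pt "0 0 0 0 0 0" --jaw -1

```text
time: 14.15
tcp_pos: [0.3484, -0.2894, 0.0174]
ee_rot: [-1.572, -0.0, 0.311]
ft_force: [-1.9, 1.6, 13.6]
gripper_width: 0.0327
```

Call:
servo_tool --pt "0 -0.5 0 0 0 0" --pt "0 -1 0 0 0 0" --pt "0 -3 0 0 0 0" --pt "0 -4 0 0 0 0" --pt "0 -2.5 0 0 0 0" --pt "0 0 0 0 0 0"

```text
time: 14.9
tcp_pos: [0.349, -0.2899, 0.1288]
ee_rot: [-1.574, -0.002, 0.311]
ft_force: [0.4, -0.9, -0.8]
gripper_width: 0.0328
```

```bash
python3 plan.py .513 -.3855 .12 .235; python3 held.py box_yellow .017 side
```

```text
t 14.9 tcp [ 0.349  -0.2899  0.1288] yaw 0.311 tilt [ 0.0019 -1.     -0.0034] w 0.0328 F [ 0.4 -0.9 -0.8] j [-0.76  0.38  2.14 -0.    0.62 -1.07]
turn y units 0.73
after turn shift cm: x 13.72  z -13.11  y(down) 0.88
side 0.76 px [198.4 245.8] xy [ 0.3595 -0.2893] off world [0.0105 0.0007] off tool x,z 0.0102 -0.0026 res [-5.5  5.3 -1.6  0.8]
```

Call:
servo_tool --pt "0 0 0 0 0.73 0" --pt "1.7 0 -1.6 0 0 0" --pt "3 0 -2.9 0 0 0" --pt "3 0 -2.9 0 0 0" --pt "3 0 -2.9 0 0 0" --pt "2 1 -1.8 0 0 0" --pt "1 1 -0.9 0 0 0" --pt "0 1 0 0 0 0" --pt "0 1 0 0 0 0" --pt "0 0 0 0 0 0"

```text
time: 16.25
tcp_pos: [0.5104, -0.3829, 0.0859]
ee_rot: [-1.569, 0.001, 0.234]
ft_force: [-0.9, 0.6, -0.5]
gripper_width: 0.0324
```

```bash
python3 plan.py .513 -.3845 .0215 .235; python3 held.py box_yellow .017 side top; python3 snap.py 3
```

```text
t 16.25 tcp [ 0.5104 -0.3829  0.0859] yaw 0.234 tilt [-0.0014 -1.      0.0017] w 0.0324 F [-0.9  0.6 -0.5] j [-0.69  0.64  1.75 -0.    0.76 -0.93]
turn y units -0.01
after turn shift cm: x 0.22  z -0.21  y(down) 6.44
side 0.77 px [290.2 282.5] xy [ 0.5101 -0.3873] off world [-0.0003 -0.0043] off tool x,z -0.0013 -0.0041 res [-0.3  0.3 -2.5  2. ]
side 0.33 px [326.  186.7] xy [ 0.7316 -0.0627] off world [0.2212 0.3202] off tool x,z 0.2896 0.2601 res [-7.4  7.   3.8 -4. ]
```

View pics/side3.png

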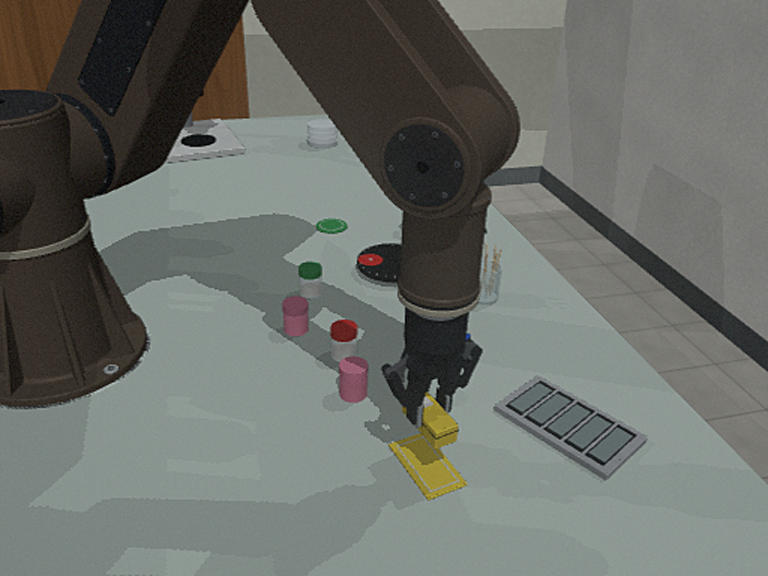

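Call:
servo_tool --pt "0.2 2 0 0 0 0" --pt "0 2.4 0 0 0 0" --pt "0 1.1 0 0 0 0" --pt "0 0.6 0 0 0 0" --pt "0 0.35 0 0 0 0" --pt "0 0 0 0 0 0"

```text
time: 17.3
tcp_pos: [0.5138, -0.3834, 0.0225]
ee_rot: [-1.571, -0.0, 0.235]
ft_force: [-0.2, 0.2, -0.2]
gripper_width: 0.0328
```

Call:
servo_tool --pt "0 0 0 0 0 0" --pt "0 0 0 0 0 0" --pt "0 0 0 0 0 0" --pt "0 0 0 0 0 0" --jaw 1

```text
time: 17.8
tcp_pos: [0.5136, -0.3834, 0.0224]
ee_rot: [-1.571, -0.0, 0.235]
ft_force: [0.9, -0.0, 0.4]
gripper_width: 0.0855
```

Call:
servo_tool --pt "0 -2 0 0 0 0" --pt "0 -4 0 0 0 0" --pt "0 -4 0 0 0 0" --pt "0 -3 0 0 0 0" --pt "0 0 0 0 0 0"

```text
time: 18.42
tcp_pos: [0.515, -0.3844, 0.1563]
ee_rot: [-1.575, -0.003, 0.235]
ft_force: [0.4, -0.2, -0.3]
gripper_width: 0.0851
```

```bash
python3 plan.py .4375 .0975 .14 .22
```

```text
t 18.43 tcp [ 0.515  -0.3844  0.1563] yaw 0.235 tilt [ 0.0033 -1.     -0.0044] w 0.0851 F [ 0.4 -0.2 -0.3] j [-0.69  0.55  1.7   0.    0.89 -0.92]
turn y units 0.14
after turn shift cm: x 2.95  z 48.72  y(down) 1.63
```

Call:
servo_tool --pt "0.1 0 2 0 0 0" --pt "0.3 0 4.2 0 0 0" --pt "0.3 0 4.2 0 0 0" --pt "0.3 0 4.2 0 0 0" --pt "0.3 0 4.2 0 0 0" --pt "0.3 0 4.2 0 0 0" --pt "0.3 0 4.2 0 0 0" --pt "0.3 0 4.2 0 0 0" --pt "0.3 0 4.2 0 0 0" --pt "0.2 0 4.2 0 0 0" --pt "0.15 0.4 4.2 0 0 0" --pt "0 0.5 3 0 0 0" --pt "0 0.5 1.5 0 0 0" --pt "0 0 0 0 0 0"

```text
time: 20.18
tcp_pos: [0.4275, 0.0956, 0.1377]
ee_rot: [-1.571, 0.002, 0.236]
ft_force: [0.7, 0.1, 0.1]
gripper_width: 0.0854
```

```bash
python3 plan.py .4375 .0975 .025 .235; python3 look.py box_yellow mat_yellow; python3 snap.py 4;  python3 - <<'E'
import cv2
a=cv2.imread("pics/top4.png")[230:370,420:640]; b=cv2.imread("pics/side4.png")[310:510,370:520]
cv2.imwrite("pics/crop4.png",cv2.hconcat([cv2.resize(a,(470,300)),cv2.resize(b,(225,300))]))
E
```

```text
t 20.18 tcp [0.4275 0.0956 0.1377] yaw 0.236 tilt [-1.6e-03 -1.0e+00  1.0e-04] w 0.0854 F [0.7 0.1 0.1] j [ 0.15  0.34  2.17 -0.    0.63 -0.09]
turn y units 0.01
after turn shift cm: x 1.02  z -0.05  y(down) 11.27
box_yellow top 0.71 px [390.4 214.9] area 308.0 362.0 pose [ 0.5113 -0.3827  1.8524] res 2.73
box_yellow side 0.74 px [285.4 303.1] area 797.0 880.0 pose [ 0.5172 -0.3791  1.8101] res 1.71
mat_yellow top 0.83 px [390.3 217.9] area 302.0 736.0 pose [ 0.5039 -0.3855  1.6762] res 3.02
mat_yellow side 0.88 px [283.9 316.9] area 497.0 1323.0 pose [ 0.5064 -0.4037  2.1063] res 2.85
mat_yellow side 0.6 px [229.4 226.2] area 392.0 596.0 pose [ 0.4692 -0.0683 -1.787 ] res 6.08
```

View pics/crop4.png

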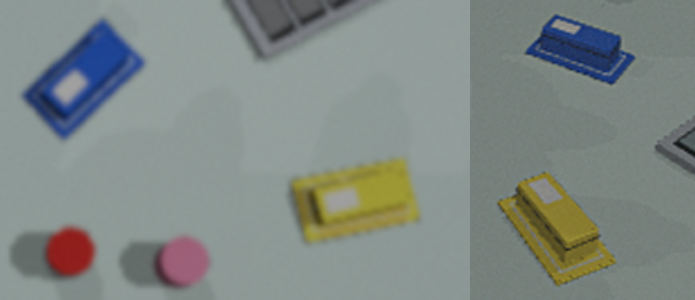

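Call:
servo_tool --pt "1 0 0 0 0 0" --pt "0 0 0 0 0 0"

```text
time: 20.82
tcp_pos: [0.4396, 0.0975, 0.1384]
ee_rot: [-1.571, -0.001, 0.234]
ft_force: [-0.5, -1.2, 0.1]
gripper_width: 0.0854
```

Call:
servo_tool --pt "0 2 0 0 0 0" --pt "0 4 0 0 0 0" --pt "0 3 0 0 0 0" --pt "0 1.4 0 0 0 0" --pt "0 0.9 0 0 0 0" --pt "0 0 0 0 0 0"

```text
time: 21.58
tcp_pos: [0.4384, 0.0974, 0.0253]
ee_rot: [-1.571, 0.0, 0.235]
ft_force: [-1.5, 0.5, 0.9]
gripper_width: 0.0856
```

Call:
servo_tool --pt "0 0 0 0 0 0" --pt "0 0 0 0 0 0" --pt "0 0 0 0 0 0" --pt "0 0 0 0 0 0" --pt "0 0 0 0 0 0" --jaw -1

```text
time: 22.2
tcp_pos: [0.4387, 0.0974, 0.0261]
ee_rot: [-1.571, -0.001, 0.235]
ft_force: [-2.4, -0.1, 15.6]
gripper_width: 0.0427
```

Call:
servo_tool --pt "0 -0.5 0 0 0 0" --pt "0 -1 0 0 0 0" --pt "0 -3 0 0 0 0" --pt "0 -3 0 0 0 0" --pt "0 -2 0 0 0 0" --pt "0 0 0 0 0 0"

```text
time: 22.95
tcp_pos: [0.4392, 0.0975, 0.122]
ee_rot: [-1.571, -0.003, 0.235]
ft_force: [0.5, 0.4, -1.5]
gripper_width: 0.0433
```

```bash
python3 plan.py .533 .3765 .12 .235; python3 held.py pot_green .025 side top
```

```text
t 22.95 tcp [0.4392 0.0975 0.122 ] yaw 0.235 tilt [ 3.2e-03 -1.0e+00 -3.0e-04] w 0.0433 F [ 0.5  0.4 -1.5] j [ 0.15  0.38  2.16 -0.    0.6  -0.08]
turn y units -0.0
after turn shift cm: x 15.61  z 24.95  y(down) 0.2
side 0.87 px [207.1 155.8] xy [0.4409 0.0957] off world [ 0.0017 -0.0019] off tool x,z 0.0012 -0.0022 res [-0.3  0.3 -0.2  0.2]
```

Call:
servo_tool --pt "1 0 2 0 0 0" --pt "2 0 3.3 0 0 0" --pt "2.3 0 3.6 0 0 0" --pt "2.3 0 3.6 0 0 0" --pt "2.3 0 3.6 0 0 0" --pt "2.3 0 3.6 0 0 0" --pt "1.9 0 3 0 0 0" --pt "1 1 1.6 0 0 0" --pt "0.5 1 0.7 0 0 0" --pt "0 1 0 0 0 0" --pt "0 1 0 0 0 0" --pt "0 0 0 0 0 0"

```text
time: 24.65
tcp_pos: [0.5313, 0.3757, 0.0793]
ee_rot: [-1.571, 0.002, 0.234]
ft_force: [0.3, 0.2, -0.2]
gripper_width: 0.0424
```

```bash
python3 plan.py .533 .378 .030 .235; python3 held.py pot_green .025 side top;python3 snap.py 5
```

```text
t 24.65 tcp [0.5313 0.3757 0.0793] yaw 0.234 tilt [-1.8e-03 -1.0e+00 -7.0e-04] w 0.0424 F [ 0.3  0.2 -0.2] j [ 0.57  0.66  1.72 -0.    0.76  0.34]
turn y units -0.01
after turn shift cm: x 0.22  z 0.19  y(down) 4.93
side 0.5 px [220.5 129.2] xy [0.5332 0.3739] off world [ 0.0019 -0.0018] off tool x,z 0.0015 -0.0022 res [-0.2  0.2  0.2 -0.2]
```

View pics/side5.png

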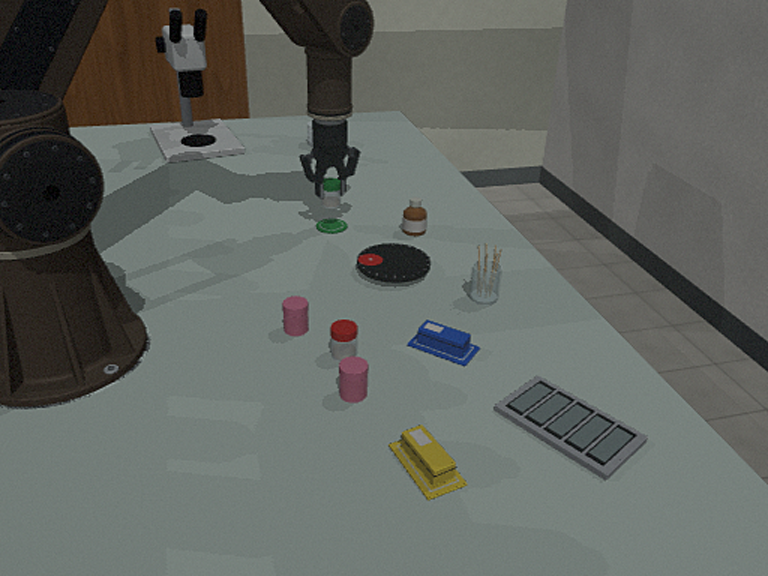

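Call:
servo_tool --pt "0.25 1.5 0.2 0 0 0" --pt "0 1.5 0 0 0 0" --pt "0 1 0 0 0 0" --pt "0 0.6 0 0 0 0" --pt "0 0.3 0 0 0 0" --pt "0 0 0 0 0 0"

```text
time: 25.7
tcp_pos: [0.5339, 0.3794, 0.0313]
ee_rot: [-1.571, -0.0, 0.235]
ft_force: [0.9, -0.8, -2.0]
gripper_width: 0.043
```

Call:
servo_tool --pt "0 0 0 0 0 0" --pt "0 0 0 0 0 0" --pt "0 0 0 0 0 0" --pt "0 0 0 0 0 0" --jaw 1

```text
time: 26.2
tcp_pos: [0.5339, 0.3794, 0.0314]
ee_rot: [-1.571, -0.0, 0.235]
ft_force: [0.3, 0.3, -0.4]
gripper_width: 0.0853
```

Call:
servo_tool --pt "0 -1 0 0 0 0" --pt "0 -3 0 0 0 0" --pt "0 -4 0 0 0 0" --pt "0 -4 0 0 0 0" --pt "0 0 0 0 0 0"

```text
time: 26.82
tcp_pos: [0.5356, 0.3804, 0.1554]
ee_rot: [-1.569, -0.006, 0.235]
ft_force: [0.5, 0.3, -0.1]
gripper_width: 0.0853
```

```bash
python3 plan.py .4555 -.1125 .15 .235; python3 snap.py 6; python3 look.py pot_green spot_red pot_red
```

```text
t 26.82 tcp [0.5356 0.3804 0.1554] yaw 0.235 tilt [ 0.0057 -1.      0.002 ] w 0.0853 F [ 0.5  0.3 -0.1] j [0.57 0.57 1.66 0.   0.9  0.34]
turn y units -0.0
after turn shift cm: x -19.27  z -46.07  y(down) 0.54
pot_green top 0.54 px [138.5 203.8] area 146.0 247.0 pose [0.5335 0.3713] res 0.0
pot_green side 0.6 px [220.9 141.1] area 230.0 243.0 pose [0.5399 0.3954] res 0.0
spot_red side 0.59 px [247.2 172.6] area 95.0 100.0 pose [0.5742 0.1609] res 0.0
pot_red top 0.78 px [301.4 232.2] area 179.0 209.0 pose [ 0.4547 -0.1151] res 0.0
pot_red top 0.7 px [269.9 254.3] area 186.0 193.0 pose [ 0.3886 -0.0231] res 0.0
pot_red top 0.52 px [336.4 235.1] area 237.0 225.0 pose [ 0.4476 -0.218 ] res 0.0
pot_red top 0.4 px [305.2 179.5] area 306.0 223.0 pose [ 0.6135 -0.1273] res 0.0
pot_red side 0.85 px [197.1 210.3] area 397.0 428.0 pose [ 0.3934 -0.0213] res 0.0
pot_red side 0.75 px [228.9 226.2] area 432.0 471.0 pose [ 0.4589 -0.1099] res 0.0
pot_red side 0.67 px [234.8 252.4] area 513.0 557.0 pose [ 0.4501 -0.215 ] res 0.0
```

View pics/side6.png

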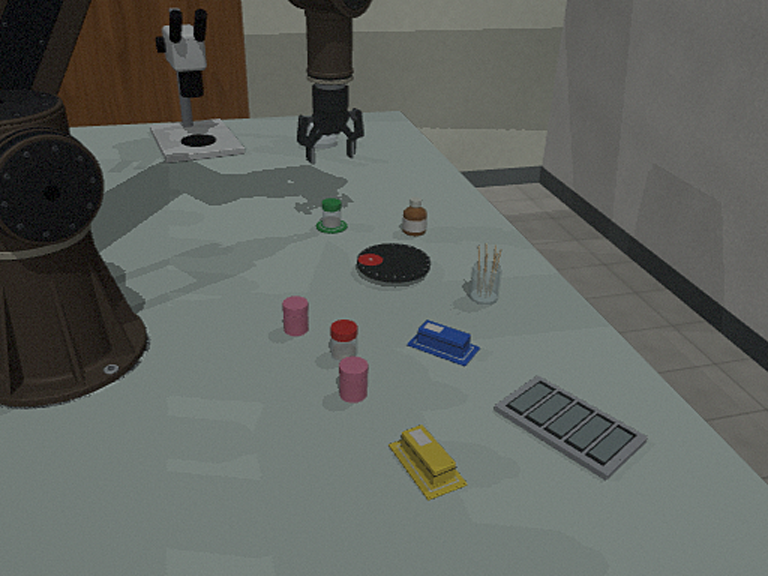

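Call:
servo_tool --pt "-0.9 0 -2 0 0 0" --pt "-1.7 0 -4 0 0 0" --pt "-1.7 0 -4 0 0 0" --pt "-1.7 0 -4 0 0 0" --pt "-1.7 0 -4 0 0 0" --pt "-1.7 0 -4 0 0 0" --pt "-1.7 0 -4 0 0 0" --pt "-1.7 0 -4 0 0 0" --pt "-1.7 0 -4 0 0 0" --pt "-1.7 0 -4 0 0 0" --pt "-1.3 0 -4 0 0 0" --pt "-0.9 0.2 -2.5 0 0 0" --pt "-0.5 0.3 -1.5 0 0 0" --pt "0 0 0 0 0 0"

```text
time: 29.08
tcp_pos: [0.4569, -0.1125, 0.146]
ee_rot: [-1.571, 0.0, 0.233]
ft_force: [-0.5, 0.1, -0.2]
gripper_width: 0.0853
```

```bash
python3 plan.py .4555 -.1115 .0255 .235; python3 snap.py 7; python3 look.py pot_green spot_red;  python3 - <<'E'
import cv2
from h import *
from workcell import eyes
p=eyes.snapshot("top");im=p["pixels"].astype(int)
roi=(im.max(2)<60).astype(np.uint8); m=np.zeros_like(roi); m[145:215,180:250]=roi[145:215,180:250]
n,l,s,c=cv2.connectedComponentsWithStats(m); k=1+np.argmax(s[1:,4]); 
cnt=cv2.findContours((l==k).astype(np.uint8),cv2.RETR_EXTERNAL,cv2.CHAIN_APPROX_NONE)[0]
hull=cv2.convexHull(np.vstack(cnt)); e=cv2.fitEllipse(hull); print("disc",e,s[k],ray(p,*e[0],.024))
red=(im[:,:,0]>120)&(im[:,:,1]<60); m=np.zeros_like(red); m[180:210,195:225]=red[180:210,195:225]
b=mmask(m);print("spot",b[:2],b[5],ray(p,b[0],b[1],.024))
a=cv2.imread("pics/top7.png")[170:380,170:400]; b=cv2.imread("pics/side7.png")[170:310,280:440]
cv2.imwrite("pics/crop7.png",cv2.hconcat([cv2.resize(a,(380,350)),cv2.resize(b,(400,350))]))
E
```

```text
t 29.07 tcp [ 0.4569 -0.1125  0.146 ] yaw 0.233 tilt [-3.e-04 -1.e+00  2.e-04] w 0.0853 F [-0.5  0.1 -0.2] j [-0.31  0.37  2.09  0.    0.68 -0.54]
turn y units -0.02
after turn shift cm: x -0.11  z 0.13  y(down) 12.05
pot_green top 0.74 px [210.6 193.6] area 205.0 220.0 pose [0.5671 0.1562] res 0.0
pot_green top 0.57 px [136.  204.1] area 233.0 248.0 pose [0.5326 0.3788] res 0.0
spot_red top 0.71 px [210.3 193.3] area 218.0 212.0 pose [0.569  0.1578] res 0.0
spot_red top 0.4 px [261.4 133.1] area 349.0 198.0 pose [0.7591 0.0064] res 0.0
spot_red top 0.37 px [309.9 172.3] area 162.0 209.0 pose [ 0.6372 -0.1421] res 0.0
disc ((214.62818908691406, 179.03695678710938), (46.20431900024414, 47.530487060546875), 72.49156188964844) [ 191  156   48   47 1473] [0.61303757 0.14618798 0.024     ]
spot [210.42245989 193.34759358] 187.0 [0.56890525 0.15755309 0.024     ]
```

View pics/crop7.png

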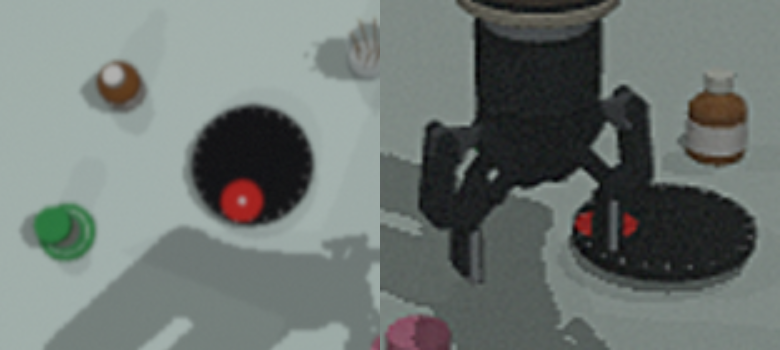

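Call:
servo_tool --pt "0 2 0 0 0 0" --pt "0 4 0 0 0 0" --pt "0 3.5 0 0 0 0" --pt "0 1.6 0 0 0 0" --pt "0 0.9 0 0 0 0" --pt "0 0 0 0 0 0"

```text
time: 30.28
tcp_pos: [0.4569, -0.1119, 0.0261]
ee_rot: [-1.57, 0.001, 0.235]
ft_force: [-0.1, -0.8, 0.8]
gripper_width: 0.0854
```

Call:
servo_tool --pt "0 0 0 0 0 0" --pt "0 0 0 0 0 0" --pt "0 0 0 0 0 0" --pt "0 0 0 0 0 0" --pt "0 0 0 0 0 0" --jaw -1

```text
time: 30.9
tcp_pos: [0.4574, -0.1121, 0.0271]
ee_rot: [-1.571, -0.001, 0.235]
ft_force: [-1.4, 0.5, 13.0]
gripper_width: 0.0424
```

Call:
servo_tool --pt "0 -0.5 0 0 0 0" --pt "0 -1 0 0 0 0" --pt "0 -3 0 0 0 0" --pt "0 -4 0 0 0 0" --pt "0 -3 0 0 0 0" --pt "0 0 0 0 0 0"

```text
time: 31.65
tcp_pos: [0.4583, -0.1124, 0.1438]
ee_rot: [-1.573, -0.004, 0.235]
ft_force: [0.2, -0.3, -1.7]
gripper_width: 0.0432
```

```bash
python3 plan.py .571 .159 .12 -.253; python3 held.py pot_red .0255 side top
```

```text
t 31.65 tcp [ 0.4583 -0.1124  0.1438] yaw 0.235 tilt [ 0.0039 -1.     -0.0023] w 0.0432 F [ 0.2 -0.3 -1.7] j [-0.3   0.37  2.09 -0.    0.67 -0.54]
turn y units 4.66
after turn shift cm: x 4.12  z 29.1  y(down) 2.38
side 0.94 px [235.6 252.9] xy [ 0.4175 -0.3645] off world [-0.0408 -0.2521] off tool x,z -0.0983 -0.2357 res [-1.5  1.5 -3.5  3. ]
side 0.75 px [230.1 186.8] xy [ 0.4588 -0.1179] off world [ 0.0005 -0.0055] off tool x,z -0.0008 -0.0055 res [ 0.5 -0.5 -0.   0.1]
side 0.66 px [197.  210.2] xy [ 0.3701 -0.2006] off world [-0.0882 -0.0882] off tool x,z -0.1063 -0.0653 res [-1.3  1.3 -3.3  2.8]
```

Call:
servo_tool --pt "0 0 0 0 1.4 0" --pt "0 0 0 0 1.6 0" --pt "0 0 0 0 1.65 0" --pt "0.3 0 2 0 0 0" --pt "0.5 0 3.6 0 0 0" --pt "0.5 0 3.6 0 0 0" --pt "0.5 0 3.6 0 0 0" --pt "0.5 0 3.6 0 0 0" --pt "0.5 0 3.6 0 0 0" --pt "0.5 0 3.6 0 0 0" --pt "0.5 0.5 3 0 0 0" --pt "0.3 1 1.8 0 0 0" --pt "0 1 0.7 0 0 0" --pt "0 1.5 0 0 0 0" --pt "0 1 0 0 0 0" --pt "0 1 0 0 0 0" --pt "0 0 0 0 0 0"

```text
time: 33.98
tcp_pos: [0.5689, 0.159, 0.0805]
ee_rot: [-1.571, 0.001, -0.253]
ft_force: [0.6, -0.1, -1.5]
gripper_width: 0.0428
```

```bash
python3 plan.py .571 .159 .051 -.253; python3 held.py pot_red .0265 side top; python3 look.py spot_red; python3 snap.py 8
python3 - <<'E'
import cv2
a=cv2.imread("pics/top8.png")[170:380,200:430]; b=cv2.imread("pics/side8.png")[150:310,300:460]
cv2.imwrite("pics/crop8.png",cv2.hconcat([cv2.resize(a,(380,400)),cv2.resize(b,(400,400))]))
E
```

```text
t 33.98 tcp [0.5689 0.159  0.0805] yaw -0.253 tilt [-1.1e-03 -1.0e+00 -6.0e-04] w 0.0428 F [ 0.6 -0.1 -1.5] j [ 0.22  0.6   1.86 -0.    0.68  0.47]
turn y units 0.0
after turn shift cm: x 0.21  z 0.05  y(down) 2.95
side 0.83 px [235.6 252.6] xy [ 0.4364 -0.2839] off world [-0.1324 -0.4429] off tool x,z -0.0174 -0.462 res [-0.2  0.2 -1.8  1.6]
side 0.7 px [246.6 155.9] xy [0.5699 0.1579] off world [ 0.001  -0.0011] off tool x,z 0.0013 -0.0008 res [-0.6  0.6 -0.3  0.2]
side 0.64 px [197.  210.4] xy [ 0.3828 -0.1022] off world [-0.186  -0.2612] off tool x,z -0.1148 -0.2994 res [-0.1  0.2 -1.4  1.2]
top 0.75 px [336.  235.2] xy [ 0.4429 -0.2088] off world [-0.126  -0.3679] off tool x,z -0.0299 -0.3877 res [-0.7  0.7 -0.1  0.1]
top 0.56 px [269.5 253.9] xy [ 0.3869 -0.0209] off world [-0.182  -0.1799] off tool x,z -0.1312 -0.2197 res [-1.   1.  -0.8  0.9]
spot_red side 0.44 px [246.3 172.6] area 93.0 100.0 pose [0.5714 0.1615] res 0.0
```

View pics/crop8.png

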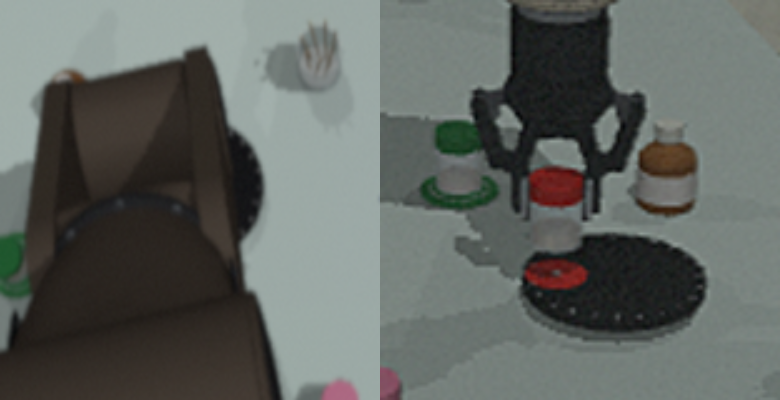

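Call:
servo_tool --pt "0.2 0.5 0.25 0 0 0" --pt "0 1 0 0 0 0" --pt "0 0.7 0 0 0 0" --pt "0 0 0 0 0 0" --pt "0 0.3 0 0 0 0" --pt "0 0 0 0 0 0" --pt "0 0 0 0 0 0"

```text
time: 35.35
tcp_pos: [0.572, 0.1615, 0.0564]
ee_rot: [-1.571, -0.0, -0.252]
ft_force: [0.3, -0.3, -1.1]
gripper_width: 0.0428
```

```bash
python3 plan.py .571 .161 .051 -.253; python3 snap.py 9
python3 - <<'E'
import cv2
b=cv2.imread("pics/side9.png")[150:310,300:460]
cv2.imwrite("pics/crop9.png",cv2.resize(b,(560,560)))
E
```

```text
t 35.35 tcp [0.572  0.1615 0.0564] yaw -0.252 tilt [ 2.e-04 -1.e+00  1.e-04] w 0.0428 F [ 0.3 -0.3 -1.1] j [0.22 0.64 1.87 0.   0.64 0.48]
turn y units 0.01
after turn shift cm: x -0.08  z -0.07  y(down) 0.54
```

View pics/crop9.png

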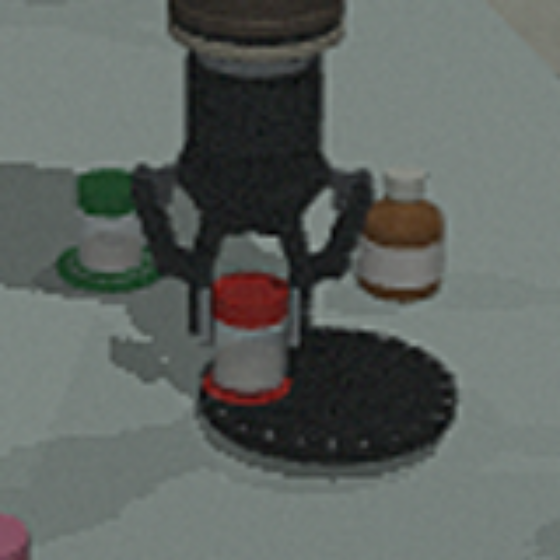

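Call:
servo_tool --pt "-0.1 0.2 0 0 0 0" --pt "0 0.2 0 0 0 0" --pt "0 0.1 0 0 0 0" --pt "0 0 0 0 0 0" --pt "0 0 0 0 0 0"

```text
time: 36.08
tcp_pos: [0.571, 0.1617, 0.0513]
ee_rot: [-1.571, -0.0, -0.252]
ft_force: [-0.1, -0.3, -0.8]
gripper_width: 0.0426
```

```bash
python3 plan.py .571 .161 .051 -.253
```

```text
t 36.08 tcp [0.571  0.1617 0.0513] yaw -0.252 tilt [ 0. -1.  0.] w 0.0426 F [-0.1 -0.3 -0.8] j [ 0.22  0.64  1.87 -0.    0.63  0.48]
turn y units 0.01
after turn shift cm: x 0.02  z -0.07  y(down) 0.03
```

Call:
servo_tool --pt "0 0.05 0 0 0 0" --pt "0 0 0 0 0 0" --pt "0 0 0 0 0 0"

```text
time: 36.45
tcp_pos: [0.571, 0.1617, 0.0511]
ee_rot: [-1.571, -0.0, -0.252]
ft_force: [-2.2, -0.2, 6.3]
gripper_width: 0.0427
```

Call:
servo_tool --pt "0 0 0 0 0 0" --pt "0 0 0 0 0 0" --pt "0 0 0 0 0 0" --jaw 0.25

```text
time: 36.83
tcp_pos: [0.5709, 0.1617, 0.0507]
ee_rot: [-1.571, 0.0, -0.252]
ft_force: [0.0, -0.4, -0.7]
gripper_width: 0.0538
```

Call:
servo_tool --pt "0 0 0 0 0 0" --pt "0 0 0 0 0 0" --pt "0 0 0 0 0 0" --pt "0 0 0 0 0 0" --jaw 0.8

```text
time: 37.33
tcp_pos: [0.5709, 0.1617, 0.0508]
ee_rot: [-1.571, 0.0, -0.252]
ft_force: [0.1, -0.3, -0.5]
gripper_width: 0.0767
```

Call:
servo_tool --pt "0 -0.5 0 0 0 0" --pt "0 -2 0 0 0 0" --pt "0 -4 0 0 0 0" --pt "0 -4 0 0 0 0" --pt "0 -4 0 0 0 0" --pt "0 -4 0 0 0 0" --pt "0 0 0 0 0 0"

```text
time: 38.2
tcp_pos: [0.5726, 0.1621, 0.2393]
ee_rot: [-1.568, -0.005, -0.252]
ft_force: [0.6, -0.3, -0.4]
gripper_width: 0.0774
```

```bash
python3 plan.py .45 .5 .25 -.253
```

```text
t 38.2 tcp [0.5726 0.1621 0.2393] yaw -0.252 tilt [ 0.0051 -1.      0.0026] w 0.0774 F [ 0.6 -0.3 -0.4] j [0.22 0.4  1.73 0.   1.   0.48]
turn y units 0.01
after turn shift cm: x -20.33  z 29.65  y(down) -1.07
```

Clear the view, away from everything.

Call:
servo_tool --pt "-1 0 1.5 0 0 0" --pt "-2.4 0 3.6 0 0 0" --pt "-2.4 0 3.6 0 0 0" --pt "-2.4 0 3.6 0 0 0" --pt "-2.4 0 3.6 0 0 0" --pt "-2.4 0 3.6 0 0 0" --pt "-2.4 0 3.6 0 0 0" --pt "-2.4 0 3.6 0 0 0" --pt "-2 0 3 0 0 0" --pt "0 0 2 0 0 0" --pt "0 0 2 0 0 0" --pt "0 0 0 0 0 0"

```text
time: 39.7
tcp_pos: [0.4621, 0.5385, 0.234]
ee_rot: [-1.572, 0.001, -0.251]
ft_force: [0.1, 0.0, -0.2]
gripper_width: 0.077
```

```bash
python3 snap.py 10
sed -e 's/,0,.056),2),"pot_red"/,.004,.060),2),"pot_red"/; s/"pot_red":(lambda q:cyl(\*q,.022,0,.056)/"pot_red":(lambda q:cyl(*q,.022,.024,.080)/; s/\.034,0,\.028/.034,.004,.032/g' h.py > h2.py; sed 's/from h import/from h2 import/' look.py > look2.py
python3 look2.py pot_red pot_green box_blue box_yellow beaker ethanol
python3 - <<'E'
import cv2
a=cv2.imread("pics/top10.png")[170:440,170:640]; b=cv2.imread("pics/side10.png")[170:510,280:520]
cv2.imwrite("pics/crop10a.png",cv2.resize(a,(790,454)));cv2.imwrite("pics/crop10b.png",cv2.resize(b,None,fx=1.7,fy=1.7))
E
```

```text
pot_red top 0.75 px [208.3 192.3] area 202.0 229.0 pose [0.5666 0.1605] res 0.0
pot_red top 0.73 px [336.5 235. ] area 201.0 232.0 pose [ 0.4458 -0.2146] res 0.0
pot_red top 0.53 px [269.7 254.7] area 172.0 200.0 pose [ 0.3862 -0.0219] res 0.0
pot_red side 0.91 px [235.5 252.3] area 556.0 599.0 pose [ 0.4446 -0.2447] res 0.0
pot_red side 0.79 px [246.7 163.7] area 280.0 317.0 pose [0.5733 0.1652] res 0.0
pot_red side 0.75 px [323.3 187.1] area 584.0 380.0 pose [ 0.7462 -0.0172] res 0.0
pot_red side 0.72 px [196.7 210. ] area 436.0 461.0 pose [ 0.3877 -0.0564] res 0.0
pot_green top 0.68 px [135.7 204.7] area 200.0 250.0 pose [0.5301 0.3785] res 0.0
pot_green side 0.7 px [220.9 141.8] area 227.0 248.0 pose [0.5369 0.3807] res 0.0
box_blue top 0.73 px [305.4 176.8] area 314.0 346.0 pose [ 0.624  -0.1289  2.3515] res 0.4
box_blue side 0.8 px [296.2 225.5] area 539.0 577.0 pose [ 0.6289 -0.1296  2.318 ] res 1.45
box_yellow top 0.75 px [392.5 214.4] area 335.0 365.0 pose [ 0.5126 -0.3881 -1.306 ] res 1.59
box_yellow side 0.74 px [285.  302.8] area 834.0 888.0 pose [ 0.5151 -0.3823  1.8043] res 0.79
beaker top 0.85 px [261.5 134.4] area 386.0 375.0 pose [0.7508 0.0059] res 0.0
beaker side 0.78 px [323.7 187.3] area 618.0 577.0 pose [0.7598 0.0089] res 0.0
ethanol top 0.72 px [161.5 147.9] area 317.0 396.0 pose [0.7036 0.3081] res 0.0
```

View pics/crop10a.png

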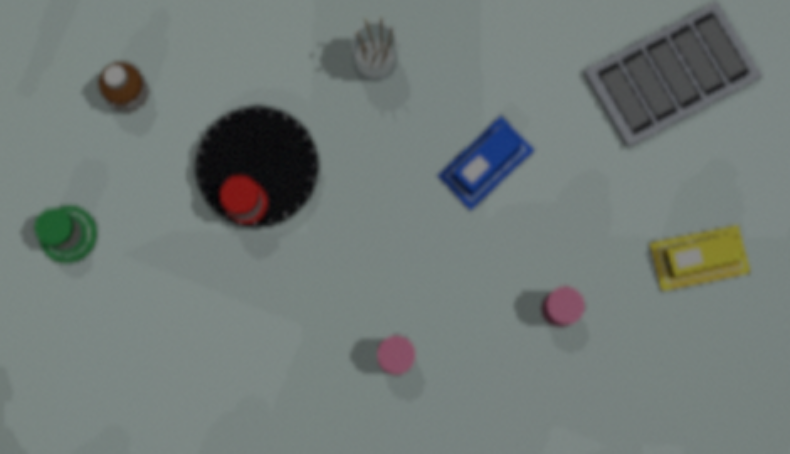

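View pics/crop10b.png

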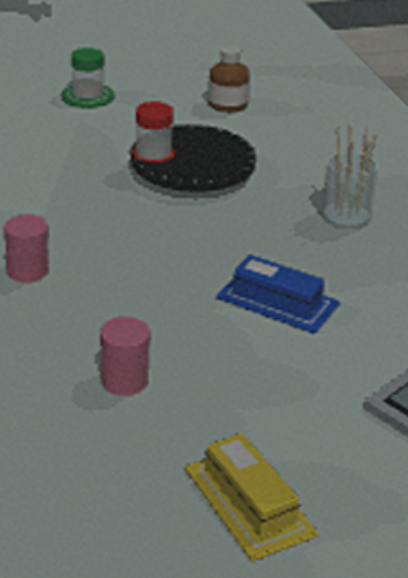

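```bash
python3 -c "
from workcell import workorder; print(workorder.finish_job())"
```

```text
the job is handed in; nothing more can be done
None
```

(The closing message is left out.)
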